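# Dock and lock the slitter knife cassette

### The arm

A 6-joint arm with a two-finger parallel gripper is mounted at the origin on a cart in front of the work surface, level with it; the furniture and walls round the work are solid. World frame = base frame: x ahead of the robot, y to its left, z up, the work surface at z = 0. Lengths are in mm, angles in rad, forces in N, time in s.
With the tool pointing down it reaches from about 325 to 875 mm from the base axis. Payload 4.4 kg.
Tool frame: the origin (TCP) lies at the very end of the fingers, on their centre line; the grasp point (between the pads) lies 19 mm behind it (arm.pinch_z is the distance from the TCP to the grasp point, in mm); x points along the fingers, y is the direction in which the jaws open and shut, and the axes are right-handed (so a half turn about x gives the same grasp; the last joint's range is limited). The gripper opens to 85 mm and grips with 20 to 120 N. Pads are 22 mm wide; open, the fingers measure 114 mm over their backs; the gripper's body (76 mm by 85 mm) begins 54 mm behind the grasp point. The pads swing forward as they close: fully open they stand 13 mm farther back than shut.
Start: joints at [1.157, 0.207, 1.542, -0, 1.393, -0.15], TCP at [149.386, 555.258, 231.282] pointing down, gripper open.
Joint ranges: [-2.73, 2.73], [-0.86, 2.22], [0.23, 2.46], [-1.11, 4.25], [0.08, 2.63], [-2.82, 2.82]. Speed limits (rad/s): [2.79, 2.79, 3.14, 3.14, 3.14, 3.14].

### API

Orientations are given as a unit quaternion [w, x, y, z].
In Python, from plant import telemetry, cams, job, arm gives the robot as it stands.
- The arm moves only by the shell command python3 -m handwheel 'ROWS' [OPENING] [FORCE]. ROWS is JSON, a list of rows, each a list of 6 numbers: the shift along the tool's x, y, z in mm, then the turn, a rotation vector about the tool's x, y, z in degrees. A call has 1 to 12 rows; each row shifts and turns the commanded pose from where the row before left it, along the tool's axes as they then stand; what a row does not reach is not made up. A row lasts 1/10 s, in which the tool goes at most 50 mm and 8.59 degrees, less where a joint would pass 70% of its speed; a pose out of reach is approached as far as the arm can. A call with a gripper value outside its range is refused whole. OPENING is the opening, from 0 (shut) to 1 (fully open), set as the call begins (- or left out, the last holds). The fingers move at their own pace and stop on an object; FORCE is the grip in N (left out, the last holds). Time passes only in rows, so rows that do not move let the fingers close. It gives the time, the measured TCP pose, the force and the opening at its end, in the units of the state.
- telemetry.read_state(): the state, without advancing time (a new reading comes with each control period).
- cams.snapshot(name): name is "side" or "top" or "wrist"; returns a dict with "pixels" (384x512x3 uint8, red, green, blue), "fovy" (degrees; the focal length in pixels is half the picture's height over the tangent of half this angle, whatever the lens; pixels are square), "cx", "cy" (the principal point, pixels), "R" (3x3) and "t" (3): a world point X has camera coordinates R X + t; the wrist camera has in their place "T_tool_cam" (4x4, takes a point from camera to tool coordinates, whose origin is the TCP and whose axes are the tool frame's). Camera axes: x right, y down, z forward; pixel columns grow to the right and rows downward; lengths in mm; the calibration is good to about 2 mm. A picture is of the moment at which its call begins: read the wrist's pose just before it. There is no depth.
- job.close_job(): hands the job in, once; it reports no verdict.
Trained networks look in a picture, given as the dict that the camera call returned (one of the last four; its "shot" number tells which), for a name from the list of things; names that differ only in an ending like _2 or _b are one class to them, and where a whole thing is asked for, a point or a joint stands for the part that bears it (a point fixed in the world has none). Each returns a list of dicts, best first, with "p" (0 to 1); they miss things now and then, are a little off and sometimes report something else, mostly with a low value. They report only what shows in the picture. A call takes as long as a camera call.
- cams.look_for(picture, thing): "extent" ([left, top, right, bottom] in pixels, round what is visible of it).
- cams.mark_of(picture, thing): "xy" ([column, row] in pixels: a listed point, or the origin of a listed thing).
The state is a dict: "time": time; "joint_pos": joint angles; "qd": joint speeds; "effort": joint torques, N m; "eef_pos": TCP position; "tcp_rot": TCP orientation; "wrist_force": force on the tool from outside, world axes, zero at the start; "ft_torque": the same for the moment, N m; "gripper_width": opening from 0.0 (shut) to 1.0 (fully open).
Only numpy, scipy, OpenCV 4.12 (cv2) and the standard library are available. Lean on these libraries where they do the work, as an engineer would, in place of code of your own. Each camera call takes 0.05 s, during which the arm holds its last target. There are 200 camera calls.

### The job

Put the slitter's knife cassette away in its safety dock: draw the locking bolt back out of the way, push the cassette blade first along the bed until it is fully home against its stops under the clear cover, then slide the bolt fully shut behind it. Leave the other things on the bench where they are.

Things in the scene. Friction and masses are not known exactly. Their poses are not given: they have to be found in the camera images.
- dock: Safety dock screwed to the bench: grey bed plate 150 mm wide (y), from x = -215 to +95 mm of its frame, its top 8 mm above the bench, with a roofed slot at the far end. Origin on the bench below the middle of the slot mouth; x points into the slot, y left, z up. The locking bolt crosses the lane at x = -26 to -16 mm; its dark guide blocks stand at y = -56 to -95 mm, x = -31 to -11 mm, 33 mm high.
- slot_mouth (a point): Middle of the slot mouth on the bed (dock x = 0, z = 8 mm). The slot runs between yellow cheeks (faces at dock y = +-50 mm, x = -8 to +92 mm) under a clear cover (x = -1 to +93 mm, underside 26 mm and top 30 mm above the bench) to stops for the cassette's front shoulders at x = +66 mm.
- lead_in (a point): Point on the bed midway between the outer ends of the two aluminium lead-in rails (dock x = -60 mm). The rails are 13 mm high over the bed; their faces narrow from dock y = +-63 mm at x = -60 mm to y = +-50 mm at x = -30 mm.
- knife_cassette: Flat blue cassette, loose on the bed, 0.2 to 0.5 kg: body 80 mm long (x), 96 mm wide (y), 16 mm thick, yellow stripe at the rear, front corners rounded, steel blade (56 mm wide, 4 mm thick) out to x = +54 mm. Origin at the centre of the body's underside, x to the blade, z up. Fully home: origin at dock x = +26, y = 0, z = 8 mm, rear edge 14 mm short of the slot mouth.
- lock_bolt (a joint): Travel of the steel slide bolt in m: 0 = fully shut, its bar (10 mm wide, 11 to 23 mm above the bench) across the lane behind the cassette's place, its end at dock y = -5 mm; 0.052 = fully drawn back along the dock's -y, its end clear of the lane at y = -57 mm. Stays where it is left (friction about 2 N).
- bolt_knob (a point): Middle of the bolt's upright black knob (22 mm diameter, from 34 to 60 mm above the bench, this point 48 mm above it), at x = -21 mm, y = -114 mm of the dock's frame when the bolt is shut; moves with the bolt.
- sample_case: Clear round sample case, 61 mm across, 14 mm high, origin at the centre of its underside; bystander.
- tape_yellow: Roll of yellow tape lying flat, 80 mm across, 12 mm high, origin at the centre of its underside; bystander.
- tally_counter: White hand tally counter, 43 x 70 x 28 mm, origin at the centre of its underside; bystander.

How it is judged:
By the outcome, as a careful person would: the job done as asked, in the order asked, and still so for the second after the job is handed in, with the robot touching nothing.
It also fails if it takes over 72 s, if anything falls off the work surface, if the arm or the gripper's body presses on something with over 40 N, if the wrist force passes 120 N, or if a joint passes its speed limit or range.

## Working session

There is one attempt and no reset: what is moved stays moved. The work goes in short steps, Python scripts to look and compute and a shell command to move; the robot and the scene stay as the last step left them, time stands still between calls to the robot, and variables do not carry over. Pictures are saved under pics/ and viewed, about 8 in all and at most 12, crops included, and the job is handed in when it is done.

```bash
mkdir -p pics; ls
cat > h.py <<'E'
import numpy as np, cv2
from plant import telemetry, cams, job, arm
from scipy.spatial.transform import Rotation as Ro
def pose():
    s=telemetry.read_state(); q=s['tcp_rot']; 
    return np.array(s['eef_pos']), Ro.from_quat([q[1],q[2],q[3],q[0]]).as_matrix()
def ray(pic,uv,P=None):
    h=pic['pixels'].shape[0]; f=h/2/np.tan(np.radians(pic['fovy'])/2)
    d=np.array([(uv[0]-pic['cx'])/f,(uv[1]-pic['cy'])/f,1])
    if 'R' in pic:
        R=np.array(pic['R']);t=np.array(pic['t']); return -R.T@t, R.T@d
    T=np.array(pic['T_tool_cam']); p,R=P
    return R@T[:3,3]+p, R@(T[:3,:3]@d)
def at(pic,uv,z,P=None):
    o,d=ray(pic,uv,P); return o+d*(z-o[2])/d[2]
def proj(pic,X,P=None):
    h=pic['pixels'].shape[0]; f=h/2/np.tan(np.radians(pic['fovy'])/2)
    X=np.array(X,float)
    if 'R' in pic: c=np.array(pic['R'])@X+np.array(pic['t'])
    else:
        T=np.array(pic['T_tool_cam']); p,R=P; c=T[:3,:3].T@(R.T@(X-p)-T[:3,3])
    return np.array([f*c[0]/c[2]+pic['cx'],f*c[1]/c[2]+pic['cy']])
E
cat > a.py <<'E'
from h import *
np.set_printoptions(precision=1,suppress=True)
s=telemetry.read_state(); print(s)
Z=dict(slot_mouth=8,lead_in=8,knife_cassette=8,bolt_knob=48,dock=0,sample_case=0,tape_yellow=0,tally_counter=0)
for n in ['top','side']:
    p=cams.snapshot(n); cv2.imwrite(f'pics/{n}0.png',p['pixels'][:,:,::-1])
    for k,z in Z.items():
        for r in cams.mark_of(p,k)[:2]: print(n,k,round(r['p'],2),np.array(r['xy']),at(p,r['xy'],z))
E
python3 a.py
```

```text
pics
{'time': 0.0, 'joint_pos': array([ 1.2,  0.2,  1.5, -0. ,  1.4, -0.2]), 'qd': array([ 0., -0., -0.,  0., -0., -0.]), 'effort': array([ -0. , -38.3, -29.2,  -0. ,   0. ,  -0. ]), 'eef_pos': array([149.1, 554.5, 230.1]), 'tcp_rot': array([ 0.7,  0.1,  0.7, -0.1]), 'wrist_force': array([ 0.2, -0.3, -0.3]), 'ft_torque': array([ 0.,  0., -0.]), 'gripper_width': 0.9970399504780315}
top slot_mouth 0.65 [247.6 193.2] [608.5  52.2   8. ]
top lead_in 0.62 [247.9 211.5] [551.  50.   8.]
top knife_cassette 0.95 [248.9 236.9] [473.1  45.1   8. ]
top bolt_knob 0.63 [284.1 201.4] [578.6 -58.3  48. ]
top dock 0.84 [246.8 194.5] [605.8  54.8   0. ]
top sample_case 0.91 [162.5 267. ] [378. 304.   0.]
top tape_yellow 0.79 [330.7 147.8] [ 764.9 -212.9    0. ]
top tally_counter 0.44 [243.1 133. ] [808.8  71.7   0. ]
side slot_mouth 0.74 [309.3 218. ] [468.4  53.4   8. ]
side slot_mouth 0.6 [251.  207.9] [623.5  35.6   8. ]
side lead_in 0.64 [277.5 212.5] [551.7  43.9   8. ]
side knife_cassette 0.6 [307.7 217.7] [472.5  52.8   8. ]
side bolt_knob 0.7 [304.  219.9] [476.6 135.9  48. ]
side bolt_knob 0.62 [273.9 179.2] [581.1 -70.8  48. ]
side dock 0.88 [251.6 212.7] [619.5  46.5   0. ]
side sample_case 0.58 [343.8 287.4] [375.6 305.9   0. ]
side sample_case 0.54 [305.3 216.9] [479.7  35.9   0. ]
side tape_yellow 0.49 [221.1 167.2] [ 774.5 -222.5    0. ]
```

```bash
python3 -c "
import cv2
a=cv2.imread('pics/top0.png')[110:310,130:370];b=cv2.imread('pics/side0.png')[130:310,190:390]
cv2.imwrite('pics/v1.png',cv2.resize(a,(720,600),interpolation=2));cv2.imwrite('pics/v2.png',cv2.resize(b,(660,594),interpolation=2))"
```

```text
(no output)
```

View pics/v1.png

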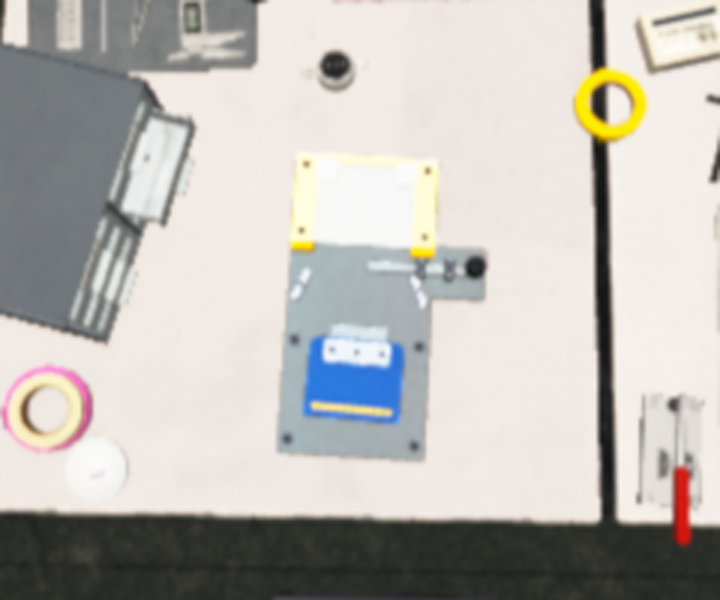

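View pics/v2.png

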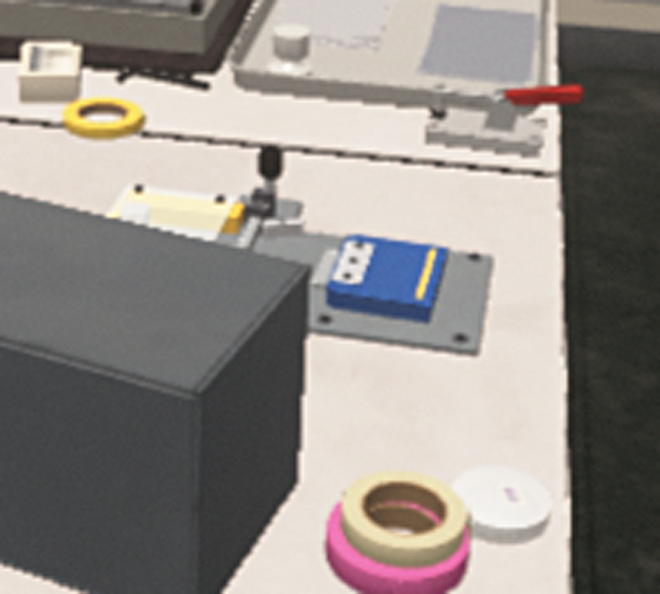

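```bash
cat > b.py <<'E'
from h import *
np.set_printoptions(precision=1,suppress=True)
p=cams.snapshot('top'); s=cams.snapshot('side')
F=lambda u,v:(130+u/3,110+v/3)
for n,uv,z in [('rearL',(278,452),8),('rearR',(424,460),8),('knob',(475,267),60),('cheekL',(292,246),30),('cheekR',(435,253),30),('casRL',(305,417),24),('casRR',(398,424),24),('casFL',(311,337),24),('casFR',(404,347),24)]:
    print(n,at(p,F(*uv),z))
G=lambda u,v:(190+u/3.3,130+v/3.3)
b=at(s,G(298,495),0); print('box base',b)
for z in (60,80,100,120,150): print(z,at(s,G(308,265),z), at(p,F(108,340),z))
print(cams.snapshot('wrist')['T_tool_cam'], pose())
E
python3 b.py
```

```text
rearL [400.4 122.5   8. ]
rearR [395.4 -24.2   8. ]
knob [584.1 -69.7  60. ]
cheekL [606.9 114.   30. ]
cheekR [602.7 -32.   30. ]
casRL [435.3  95.6  24. ]
casRR [430.2   2.9  24. ]
casFL [515.   92.1  24. ]
casFR [506.9  -1.9  24. ]
box base [504.9 310.7   0. ]
60 [528.  122.7  60. ] [504.6 287.4  60. ]
80 [523.9 158.9  80. ] [502.8 282.5  80. ]
100 [519.8 195.1 100. ] [501.  277.5 100. ]
120 [515.8 231.3 120. ] [499.2 272.6 120. ]
150 [509.7 285.5 150. ] [496.5 265.2 150. ]
[[   0.    -0.3    1.  -142.7]
 [   1.    -0.    -0.     1.3]
 [   0.     1.     0.3  -76.4]
 [   0.     0.     0.     1. ]] (array([149.4, 555.3, 231.3]), array([[-0. ,  0.3,  1. ],
       [-0. ,  1. , -0.3],
       [-1. , -0. , -0. ]]))
```

```bash
cat > w.py <<'E'
import sys
from h import *
# usage: w.py x y z yaw  -> total tool-frame shift from here, turn about tool x
np.set_printoptions(precision=2,suppress=True)
p,R=pose(); x,y,z,yaw=map(float,sys.argv[1:5])
a=np.radians(yaw); T=np.array([[0,-np.sin(a),np.cos(a)],[0,np.cos(a),np.sin(a)],[-1,0,0]])
print('pos',p,'yaw',np.degrees(np.arctan2(R[1,2],R[0,2])),'tilt',R[:2,0])
print('shift',R.T@(np.array([x,y,z])-p),'rotvec',np.degrees(Ro.from_matrix(R.T@T).as_rotvec()))
s=telemetry.read_state(); print(s['time'],s['wrist_force'],s['gripper_width'])
E
python3 w.py 500 0 250 -2
```

```text
pos [149.36 555.25 231.28] yaw -15.055385551885607 tilt [-0. -0.]
shift [ -18.71 -445.11  482.83] rotvec [-13.06  -0.     0.  ]
1.05 [ 0.08 -0.22 -0.41] 1.0020734688004214
```

```bash
python3 -m handwheel '[[-3,-32,34,0,0,0],[-3,-32,34,0,0,0],[-3,-32,34,0,0,0],[-3,-32,34,0,0,0],[-2,-32,34,0,0,0],[-2,-32,34,0,0,0],[-2,-32,34,0,0,0],[0,-32,34,0,0,0],[0,-32,34,0,0,0],[0,-32,34,0,0,0],[0,-32,34,0,0,0],[0,-32,34,0,0,0]]' 0.65 20; python3 -m handwheel '[[0,-31,35,0,0,0],[0,-30,35,0,0,0],[0,0,0,-6.5,0,0],[0,0,0,-6.5,0,0],[0,0,0,0,0,0]]'
cat > c.py <<'E'
from h import *
np.set_printoptions(precision=1,suppress=True)
P=pose(); p=cams.snapshot('wrist'); cv2.imwrite('pics/w1.png',cv2.resize(p['pixels'][:,:,::-1],(768,576),interpolation=2))
print(P[0])
for k,z in dict(slot_mouth=8,lead_in=8,knife_cassette=8,bolt_knob=48).items():
    for r in cams.mark_of(p,k)[:2]: print(k,round(r['p'],2),np.array(r['xy'])*1.5,at(p,r['xy'],z,P))
o=np.array([612.7,41.2,0]);a=np.radians(-2);M=Ro.from_euler('z',a).as_matrix()
for n,d in dict(knob=(-21,-114,60),rearL=(-215,75,8),rearR=(-215,-75,8),cheekL=(-8,50,30),cheekR=(-8,-50,30)).items(): print(n,proj(p,o+M@np.array(d),P)*1.5)
E
python3 c.py; python3 w.py 500 0 250 -2
```

```text
time: 2.25
eef_pos: [444.4, 76.6, 249.7]
tcp_rot: [0.701, 0.093, 0.701, -0.093]
wrist_force: [1.7, 0.7, -0.6]
gripper_width: 0.651
time: 2.75
eef_pos: [495.5, 0.8, 249.2]
tcp_rot: [0.707, 0.013, 0.707, -0.013]
wrist_force: [-0.1, 0.5, 0.2]
gripper_width: 0.646
[495.5   0.8 249.2]
slot_mouth 0.56 [441.  357.1] [607.8  42.5   8. ]
lead_in 0.63 [439.  303.9] [553.  41.   8.]
knife_cassette 0.68 [444.9 215.7] [471.3  46.8   8. ]
bolt_knob 0.56 [314.5 364.8] [591.4 -72.   48. ]
knob [311.7 367.4]
rearL [537.6 126.1]
rearR [356.3 126.5]
cheekL [496.5 364.6]
cheekR [388.  364.8]
pos [495.28   1.73 249.41] yaw -2.0860108582303174 tilt [ 0. -0.]
shift [-0.59 -1.56  4.78] rotvec [-0.09  0.02  0.  ]
3.0 [-0.14 -1.09 -0.12] 0.6516136299138766
```

View pics/w1.png

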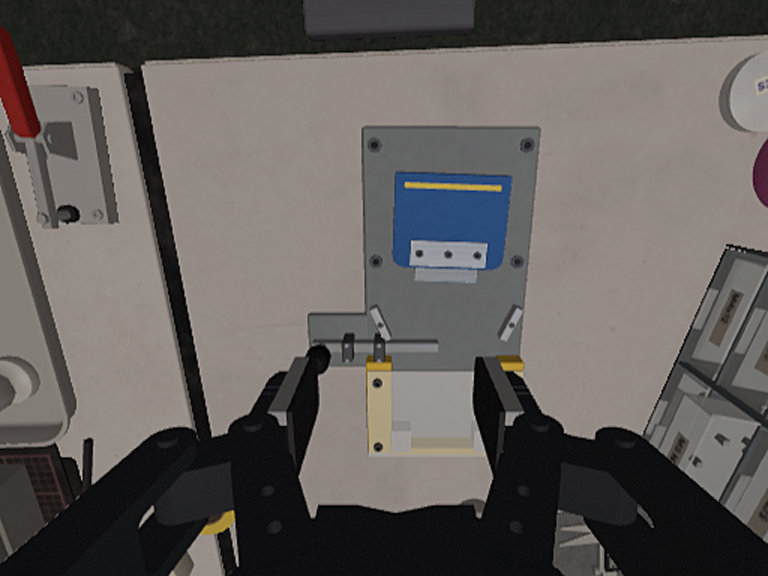

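```bash
python3 -m handwheel '[[30,-17,23,0,0,0],[30,-17,23,0,0,0],[30,-17,24,0,0,0],[29,-18,24,0,0,0],[0,0,0,0,0,0]]'
cat > d.py <<'E'
from h import *
import sys
np.set_printoptions(precision=1,suppress=True)
P=pose(); p=cams.snapshot('wrist'); cv2.imwrite(sys.argv[1],cv2.resize(p['pixels'][:,:,::-1],(768,576),interpolation=2))
print(P[0])
for k,z in dict(slot_mouth=8,lead_in=8,knife_cassette=8,bolt_knob=48).items():
    for r in cams.mark_of(p,k)[:2]: print(k,round(r['p'],2),np.array(r['xy'])*1.5,at(p,r['xy'],z,P))
o=np.array([612.7,43.2,0]);a=np.radians(-2);M=Ro.from_euler('z',a).as_matrix()
for n,d in dict(knobtop=(-21,-114,60),knobbot=(-21,-114,34),barEnd=(-26,-5,23),cheekL=(-8,50,30),cheekR=(-8,-50,30),guideouter=(-31,-95,33)).items(): print(n,proj(p,o+M@np.array(d),P)*1.5)
E
python3 d.py pics/w2.png
```

```text
time: 3.5
eef_pos: [585.2, -72.0, 123.9]
tcp_rot: [0.704, 0.014, 0.71, -0.013]
wrist_force: [-1.7, 0.0, -1.1]
gripper_width: 0.653
[585.2 -72.  123.9]
slot_mouth 0.93 [579.8 314.2] [608.5  45.8   8. ]
lead_in 0.6 [585.9 223.2] [550.8  44.6   8. ]
knife_cassette 0.95 [608.7  85.1] [475.8  50.4   8. ]
bolt_knob 0.7 [394.3 314. ] [589.3 -71.1  48. ]
knobtop [396.4 318.9]
knobbot [396.2 302.8]
barEnd [581.9 288.1]
cheekL [677.4 320.8]
cheekR [506.  321.4]
guideouter [430.  285.2]
```

View pics/w2.png

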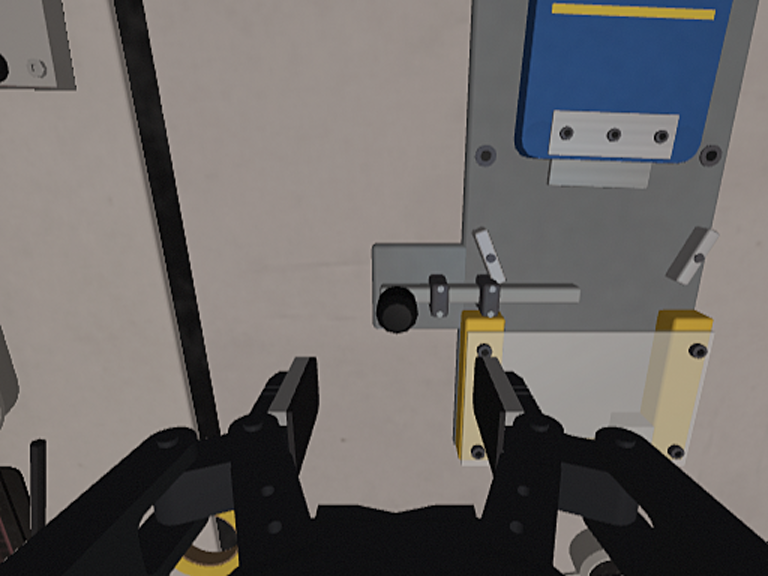

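```bash
python3 w.py 586.5 -69.5 36 -2
```

```text
pos [587.43 -70.4  132.37] yaw -2.0173114044432774 tilt [ 0. -0.]
shift [96.37  0.93 -1.26] rotvec [-0.02  0.18  0.03]
3.75 [ 0.64 -0.58 -0.56] 0.6498004434176761
```

```bash
python3 -m handwheel '[[35,1,-1,0,0,0],[35,0,0,0,0,0],[20,0,0,0,0,0],[6,0,0,0,0,0],[0,0,0,0,0,0],[0,0,0,0,0,0]]'; python3 -m handwheel '[[0,0,0,0,0,0],[0,0,0,0,0,0],[0,0,0,0,0,0],[0,0,0,0,0,0],[0,0,0,0,0,0]]' 0 20; python3 d.py pics/w3.png; python3 w.py 586.5 -69.5 36 -2
```

```text
time: 4.35
eef_pos: [587.5, -70.1, 36.7]
tcp_rot: [0.708, 0.012, 0.706, -0.013]
wrist_force: [0.4, -0.4, 0.3]
gripper_width: 0.65
time: 4.85
eef_pos: [587.0, -70.8, 35.8]
tcp_rot: [0.708, 0.012, 0.706, -0.013]
wrist_force: [-1.5, -1.7, 6.7]
gripper_width: 0.246
[587.  -70.8  35.8]
slot_mouth 0.92 [657.9 386.8] [612.5  45.5   8. ]
lead_in 0.63 [678.5 256.8] [553.8  45.3   8. ]
knife_cassette 0.81 [727.8  32. ] [474.3  49.6   8. ]
bolt_knob 0.65 [391.8 391.8] [587.3 -70.6  48. ]
knobtop [393.6 412.9]
knobbot [393.9 373.1]
barEnd [673.1 348. ]
cheekL [817.3 398.1]
cheekR [559.1 398.2]
guideouter [445.9 347.2]
pos [586.95 -70.8   35.79] yaw -2.056809154629247 tilt [ 0. -0.]
shift [-0.21  1.29 -0.5 ] rotvec [-0.06  0.13  0.08]
5.1 [-1.07 -1.92  6.17] 0.24664225884703672
```

View pics/w3.png

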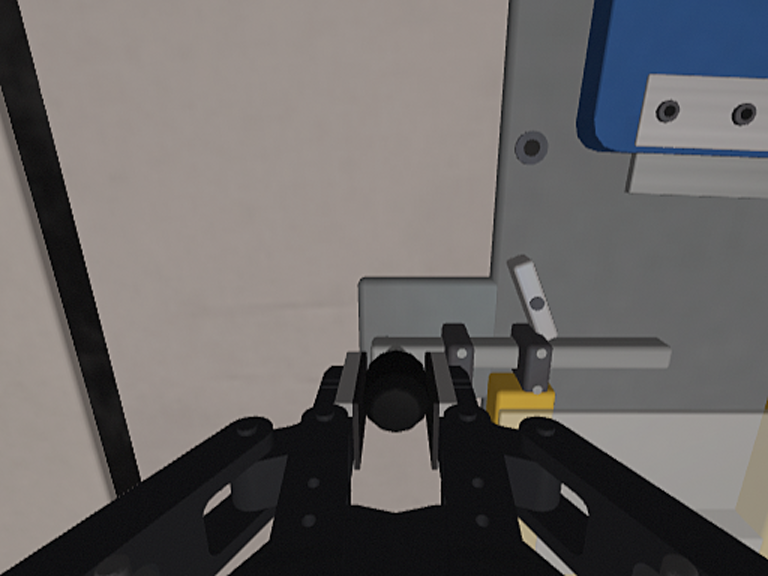

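```bash
python3 -m handwheel '[[0,-10,0,0,0,0],[0,-12,0,0,0,0],[0,-12,0,0,0,0],[0,-12,0,0,0,0],[0,-6,0,0,0,0],[0,0,0,0,0,0],[0,0,0,0,0,0]]'; python3 w.py 586.5 -122.5 36 -2
```

```text
time: 5.8
eef_pos: [585.0, -122.8, 35.8]
tcp_rot: [0.708, 0.012, 0.706, -0.013]
wrist_force: [-2.1, -0.8, 6.0]
gripper_width: 0.246
pos [ 585.   -122.76   35.82] yaw -2.074803767632432 tilt [ 0. -0.]
shift [-0.18  0.31  1.49] rotvec [-0.07  0.12  0.06]
5.8 [-2.08 -0.84  5.99] 0.24643697625180783
```

```bash
python3 -m handwheel '[[0,0,0,0,0,0],[0,0,0,0,0,0],[-35,0,0,0,0,0],[-35,0,0,0,0,0],[0,30,-31,0,0,0],[0,30,-31,0,0,0],[0,30,-31,0,0,0],[0,30,-31,0,0,0],[0,30,-31,0,0,0],[0,16,-31,0,0,0],[0,0,0,0,0,0],[0,0,0,0,0,0]]' 0.5; python3 d.py pics/w4.png;python3 w.py 405 50.2 11 -2
```

```text
time: 7.0
eef_pos: [403.6, 51.1, 104.1]
tcp_rot: [0.707, 0.012, 0.707, -0.012]
wrist_force: [0.6, 0.9, -0.1]
gripper_width: 0.497
[403.6  51.1 104.1]
lead_in 0.96 [393.2 505. ] [554.5  45.9   8. ]
knife_cassette 0.98 [398.5 400.3] [473.6  52.2   8. ]
knobtop [199.1 623.5]
knobbot [216.4 582.3]
barEnd [384.7 561.2]
cheekL [467.2 591.4]
cheekR [317.1 591.4]
guideouter [244.6 569.1]
pos [405.27  50.05 104.52] yaw -2.1229902168272625 tilt [ 0. -0.]
shift [93.52  0.15 -0.35] rotvec [-0.12  0.05  0.  ]
7.25 [-0.49  0.34 -0.2 ] 0.5015341233751067
```

View pics/w4.png

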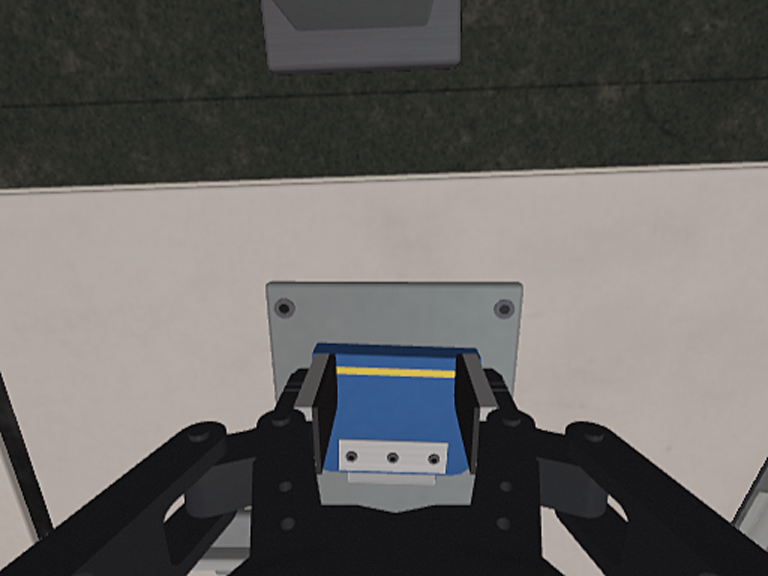

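```bash
python3 -c "
from h import *
p=cams.snapshot('wrist');P=pose()
for q in [(315,345),(478,350)]: print(at(p,np.array(q)/1.5,24,P))
for q in [(267,283),(523,283)]: print(at(p,np.array(q)/1.5,8,P))"
python3 -m handwheel '[[35,0,0,0,0,0],[33,0,0,0,0,0],[20,0,0,0,0,0],[5,0,0,0,0,0],[0,0,0,0,0,0],[0,0,0,0,0,0]]' 0.45; python3 w.py 420 50 11 -2
```

```text
[428.51898933   5.63762095  24.        ]
[434.97384581  96.86481409  24.        ]
[396.00695527 -21.77557202   8.        ]
[401.45524388 124.87763597   8.        ]
time: 7.9
eef_pos: [405.4, 50.4, 12.1]
tcp_rot: [0.708, 0.013, 0.706, -0.013]
wrist_force: [0.2, 0.7, 0.2]
gripper_width: 0.446
pos [405.38  50.41  12.14] yaw -2.0765945392535454 tilt [ 0. -0.]
shift [ 1.17  0.12 14.62] rotvec [-0.08  0.11  0.01]
7.9 [0.21 0.71 0.23] 0.44562202747091784
```

```bash
python3 -m handwheel '[[0,0,8,0,0,0],[0,0,10,0,0,0],[0,0,10,0,0,0],[0,0,10,0,0,0],[0,0,10,0,0,0],[0,0,12,0,0,0],[0,0,12,0,0,0],[0,0,12,0,0,0],[0,0,10,0,0,0],[0,0,6,0,0,0],[0,0,0,0,0,0]]'; python3 d.py pics/w5.png; python3 w.py 420 50 11 -2
```

```text
time: 9.0
eef_pos: [505.4, 46.9, 11.5]
tcp_rot: [0.708, 0.013, 0.706, -0.013]
wrist_force: [-0.7, -0.9, 0.1]
gripper_width: 0.447
[505.4  46.9  11.5]
knife_cassette 0.91 [401.4 483.9] [557.7  48.9   8. ]
knobtop [ 33.7 690.1]
knobbot [ 88.7 608.8]
barEnd [379.5 571.6]
cheekL [519.3 622.6]
cheekR [265.1 622.8]
guideouter [135.9 586.3]
pos [503.47  47.13  11.17] yaw -2.0526425709316674 tilt [-0.  0.]
shift [  0.22  -0.12 -83.52] rotvec [-0.05 -0.03 -0.  ]
9.25 [ 0.47 -0.2  -0.13] 0.44443711094159993
```

View pics/w5.png

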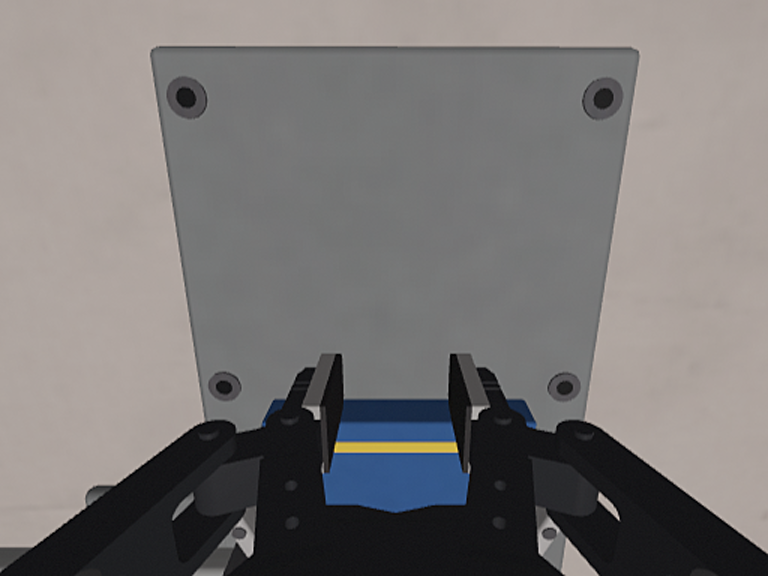

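```bash
python3 -m handwheel '[[0,0,5,0,0,0],[0,0,7,0,0,0],[0,0,7,0,0,0],[0,0,7,0,0,0],[0,0,7,0,0,0],[0,0,7,0,0,0],[0,0,7,0,0,0],[0,0,7,0,0,0],[0,0,6,0,0,0]]'; python3 -m handwheel '[[0,0,4,0,0,0],[0,0,4,0,0,0],[0,0,4,0,0,0],[0,0,2,0,0,0]]';  python3 w.py 586.5 44 11 -2
```

```text
time: 10.15
eef_pos: [564.7, 44.9, 11.3]
tcp_rot: [0.707, 0.013, 0.707, -0.013]
wrist_force: [-1.3, 0.5, 1.0]
gripper_width: 0.448
time: 10.55
eef_pos: [578.4, 44.4, 11.3]
tcp_rot: [0.707, 0.013, 0.707, -0.013]
wrist_force: [-0.8, -0.8, 0.8]
gripper_width: 0.45
pos [578.35  44.4   11.29] yaw -2.0571286716529613 tilt [ 0. -0.]
shift [ 0.3  -0.11  8.16] rotvec [-0.06  0.01  0.  ]
10.55 [-0.81 -0.82  0.76] 0.4497168584616535
```

```bash
python3 -m handwheel '[[0,0,2,0,0,0],[0,0,2,0,0,0],[0,0,2,0,0,0]]'; python3 -m handwheel '[[0,0,1,0,0,0],[0,0,1,0,0,0]]'; python3 -m handwheel '[[0,0,1,0,0,0],[0,0,0,0,0,0]]'
```

```text
time: 10.85
eef_pos: [584.0, 44.2, 11.3]
tcp_rot: [0.707, 0.013, 0.707, -0.013]
wrist_force: [-0.6, -0.8, -0.1]
gripper_width: 0.449
time: 11.05
eef_pos: [586.0, 44.1, 11.3]
tcp_rot: [0.707, 0.013, 0.707, -0.013]
wrist_force: [0.1, -0.6, 0.7]
gripper_width: 0.452
time: 11.25
eef_pos: [587.2, 44.1, 11.3]
tcp_rot: [0.707, 0.013, 0.707, -0.013]
wrist_force: [-0.5, 0.3, 0.4]
gripper_width: 0.453
```

```bash
for i in 1 ; do python3 -m handwheel '[[0,0,1,0,0,0],[0,0,0,0,0,0]]'; python3 -m handwheel '[[0,0,1,0,0,0],[0,0,0,0,0,0]]';python3 -m handwheel '[[0,0,1,0,0,0],[0,0,0,0,0,0]]'; done; python3 d.py pics/w6.png
```

```text
time: 11.45
eef_pos: [587.3, 44.1, 11.2]
tcp_rot: [0.706, 0.013, 0.708, -0.013]
wrist_force: [-2.4, 0.3, 2.6]
gripper_width: 0.446
time: 11.65
eef_pos: [587.3, 44.2, 11.0]
tcp_rot: [0.706, 0.013, 0.708, -0.013]
wrist_force: [-6.2, -0.2, 4.0]
gripper_width: 0.447
time: 11.85
eef_pos: [587.3, 44.2, 10.8]
tcp_rot: [0.705, 0.013, 0.709, -0.013]
wrist_force: [-7.6, 1.2, 5.4]
gripper_width: 0.448
[587.3  44.2  10.8]
lead_in 0.87 [388.3 279.3] [552.3  44.4   8. ]
knobtop [-48.  478.8]
knobbot [ 31.9 421.1]
barEnd [376.3 389.2]
cheekL [540.3 447.5]
cheekR [241.9 447.7]
guideouter [ 87.3 391.4]
```

View pics/w6.png

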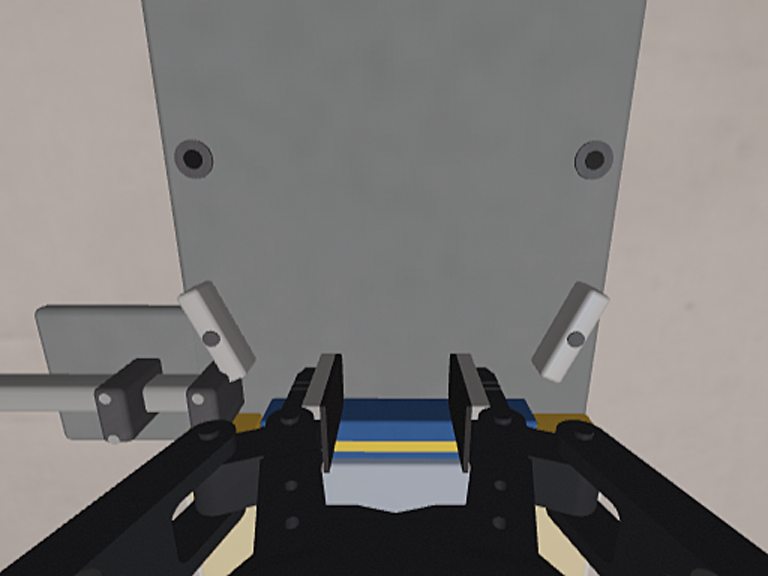

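```bash
python3 -m handwheel '[[0,0,-8,0,0,0],[0,0,-8,0,0,0],[-40,0,0,0,0,0],[-45,0,0,0,0,0],[0,-40,4,0,0,0],[0,-42,4,0,0,0],[0,-42,4,0,0,0],[0,-43,4,0,0,0],[0,0,0,0,0,0],[0,0,0,0,0,0],[0,0,0,0,0,0]]' 0.6; python3 w.py 585 -122.8 36 -2;  python3 d.py pics/w7.png
```

```text
time: 13.2
eef_pos: [583.7, -122.0, 96.1]
tcp_rot: [0.707, 0.013, 0.707, -0.012]
wrist_force: [-0.8, 0.2, -0.1]
gripper_width: 0.601
pos [ 583.66 -121.97   96.1 ] yaw -2.029492061951865 tilt [-0.  0.]
shift [60.1  -0.82  1.37] rotvec [-0.03 -0.01 -0.03]
13.2 [-0.83  0.17 -0.11] 0.6013866567536391
[ 583.7 -122.    96.1]
slot_mouth 0.83 [683.5 333.9] [611.2  44.2   8. ]
lead_in 0.77 [701.4 230.1] [551.3  44.    8. ]
knife_cassette 0.5 [699.8 229.5] [551.   43.1   8. ]
bolt_knob 0.56 [393.3 336. ] [ 589.4 -121.7   48. ]
knobtop [508.8 339.3]
knobbot [495.8 318.5]
barEnd [699.5 301.9]
cheekL [806.7 338.9]
cheekR [615.1 339. ]
guideouter [534.8 299. ]
```

View pics/w7.png

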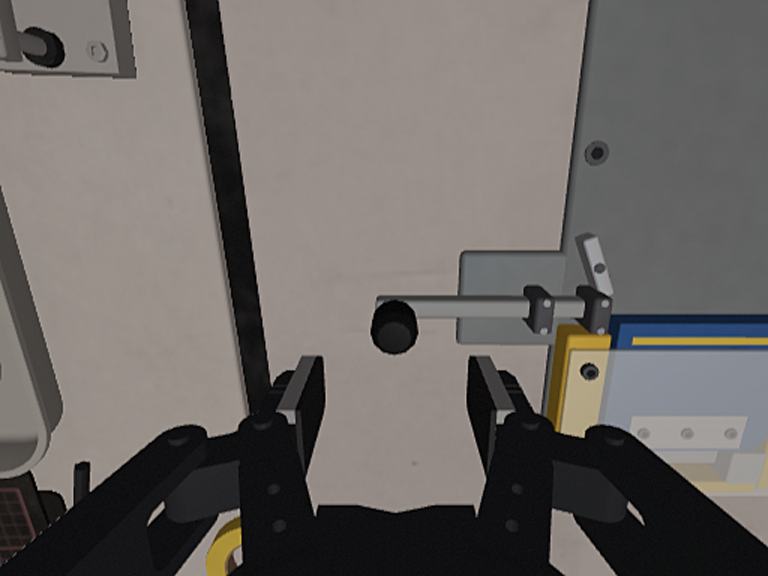

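```bash
python3 -m handwheel '[[30,-1,2,0,0,0],[20,0,0,0,0,0],[10,0,0,0,0,0],[0,0,0,0,0,0],[0,0,0,0,0,0]]'; python3 -m handwheel '[[0,0,0,0,0,0],[0,0,0,0,0,0],[0,0,0,0,0,0],[0,0,0,0,0,0],[0,0,0,0,0,0]]' 0 20;  python3 -m handwheel '[[0,8,0,0,0,0],[0,12,0,0,0,0],[0,12,0,0,0,0],[0,12,0,0,0,0],[0,6,0,0,0,0],[0,0,0,0,0,0]]'
```

```text
time: 13.95
eef_pos: [586.5, -123.9, 36.8]
tcp_rot: [0.707, 0.012, 0.707, -0.013]
wrist_force: [-0.5, 0.2, 0.6]
gripper_width: 0.598
time: 14.45
eef_pos: [587.1, -122.9, 37.9]
tcp_rot: [0.708, 0.013, 0.706, -0.012]
wrist_force: [0.3, 5.0, 6.0]
gripper_width: 0.245
time: 15.05
eef_pos: [589.0, -73.2, 37.9]
tcp_rot: [0.708, 0.012, 0.706, -0.013]
wrist_force: [-0.2, 1.5, 7.0]
gripper_width: 0.245
```

Nearly shut (start was y ≈ -70.8); nudge until the stop pushes back.

```bash
python3 -m handwheel '[[0,1.5,0,0,0,0],[0,1,0,0,0,0],[0,0,0,0,0,0]]'; python3 -m handwheel '[[0,1,0,0,0,0],[0,0,0,0,0,0]]'; python3 -m handwheel '[[0,1,0,0,0,0],[0,0,0,0,0,0]]'; python3 -m handwheel '[[0,1,0,0,0,0],[0,0,0,0,0,0]]'
```

```text
time: 15.35
eef_pos: [589.0, -71.9, 37.8]
tcp_rot: [0.708, 0.012, 0.706, -0.013]
wrist_force: [-0.3, -1.3, 6.4]
gripper_width: 0.239
time: 15.55
eef_pos: [589.1, -71.1, 37.8]
tcp_rot: [0.708, 0.012, 0.706, -0.013]
wrist_force: [-0.9, -1.1, 5.4]
gripper_width: 0.246
time: 15.75
eef_pos: [589.1, -70.8, 37.8]
tcp_rot: [0.708, 0.011, 0.706, -0.014]
wrist_force: [-1.1, -3.3, 6.2]
gripper_width: 0.245
time: 15.95
eef_pos: [589.1, -70.8, 37.8]
tcp_rot: [0.708, 0.011, 0.706, -0.014]
wrist_force: [-1.0, -6.1, 5.1]
gripper_width: 0.245
```

```bash
python3 -m handwheel '[[0,-1,0,0,0,0],[0,0,0,0,0,0],[0,0,0,0,0,0],[0,0,0,0,0,0],[-25,0,0,0,0,0],[-35,0,0,0,0,0],[-40,0,-20,0,0,0],[-40,0,-30,0,0,0],[0,0,-20,0,0,0],[0,0,0,0,0,0],[0,0,0,0,0,0]]' 0.6;  python3 d.py pics/w8.png
```

```text
time: 17.05
eef_pos: [517.8, -66.7, 175.9]
tcp_rot: [0.707, 0.013, 0.707, -0.013]
wrist_force: [0.1, -0.3, -0.4]
gripper_width: 0.596
[517.8 -66.7 175.9]
slot_mouth 0.78 [536.7 373.6] [611.4  44.    8. ]
slot_mouth 0.61 [391.  377.7] [610.8 -72.    8. ]
lead_in 0.96 [539.7 300.8] [550.1  42.6   8. ]
knife_cassette 0.56 [557.8 553. ] [796.8  74.7   8. ]
bolt_knob 0.91 [394.2 378.8] [589.9 -68.6  48. ]
knobtop [392.  384.7]
knobbot [392.2 366.7]
barEnd [538.4 353.6]
cheekL [613.  379.7]
cheekR [478.4 379.9]
guideouter [418.6 353.5]
```

View pics/w8.png

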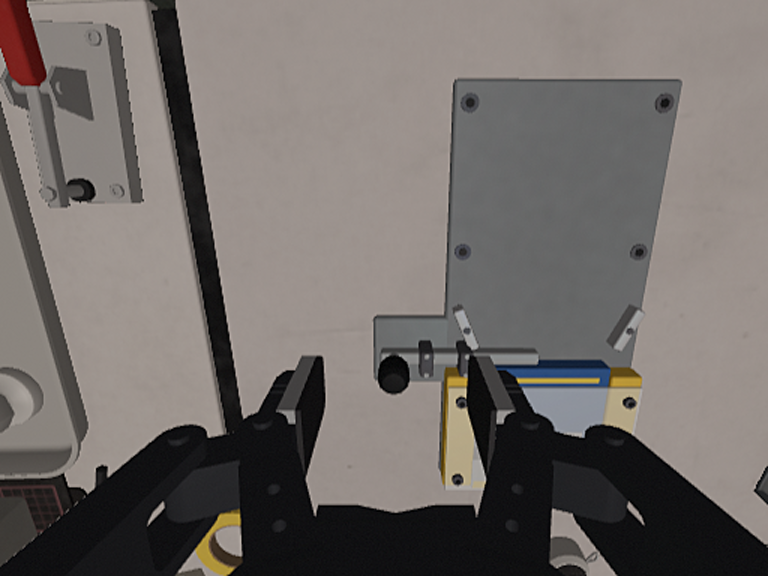

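The bar end is at (538,357) and the shut prediction was (538,354). The cassette sits square in the slot behind the bolt, and the robot is clear of everything.

```bash
python3 -c "
from plant import job; print(job.close_job())"
```

```text
the job is handed in; nothing more can be done
None
```

The cassette is in its dock with the bolt shut behind it, and I handed the job in at about 17 s of the 72 s allowed. I gripped the knob and drew the bolt back 52 mm. I then pushed the cassette in with the part-open fingers until it stopped, and slid the bolt shut.

**Last checks:**
- **Cassette:** it stopped dead at TCP x = 587.3 mm, where I expected 586.5 mm. The push force rose only to about 8 N there. In the last picture it sits square in the slot, with its rear stripe just ahead of the bolt.
- **Bolt:** the knob came back to y = -70.8 mm, the same as when I first gripped it, and pushed back with about 6 N. The end of the bar shows within about 3 pixels of where it should be when shut.
- **Forces and clearance:** wrist force readings stayed at about 10 N or less. The gripper is open and about 175 mm above the bench, clear of everything.
- **Other things on the bench:** I did not touch the sample case, tape or counter, but I did not measure their positions again at the end.

**Disagreements:** in the last picture the network put the cassette at x = 797 mm with low confidence (0.56). That is outside the dock and contradicts the picture, so I discarded it. Readings from different cameras and pictures differed by a few millimetres, and I relied on contact with the stops instead.

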